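# Sort two turned pins into their rows, then hold the inspection mirror on the long one

## Task

Put the two loose steel pins from the plywood holder into the empty holes on the inspection board, each fully home in the row whose pins have its length. Then turn the sprung inspection mirror (it has a tab on top to grip) until the long pin you have just placed appears to the little camera in the middle of the mirror, and hold it at that angle: finish still holding it there, because the mirror swings back when let go. Leave the other things on the bench where they are.

Things in the scene. Friction and masses are not known exactly. Their poses are not given: they have to be found in the camera images.
- stand: grey steel inspection board, fixed to the bench, 280 x 350 mm and 6 mm thick; origin under its centre. In its frame (x, y, mm) the mirror's axis is at (-90, 0), the camera's lens at (30, -130), and the empty holes lie at x = 30, one at y = -20 to 20, the other at y = 100 to 140
- mirror_pivot (a point): point on the mirror's upright turning axis at the height of the mirror's middle, 80 mm above the bench. The mirror is 64 x 62 mm, upright, its glass 3 mm in front of the axis. Pictures do not draw the reflection: go by geometry. The pin is seen in the middle of the mirror when the mirror faces along the bisector, seen from above at this axis, of the directions to the lens and to the long pin
- mirror (a joint): angle of the mirror (rad), 0 to 1.5: at 0 (rest, against a stop) it faces 0.6 rad anticlockwise from above off the board's x direction, and it grows as the mirror turns clockwise from above, so it faces at 0.6 - value from the board's x. A weak spring (0.04 N m at 0, 0.12 N m at 1.0) drives it back to 0 when let go
- mirror_tab (a point): grip point of the aluminium tab on top of the mirror, exactly on the turning axis, 135 mm above the bench; the tab is 44 mm wide, 10 mm thick, 40 mm high (its top is 151 mm above the bench), lies in the plane of the mirror and turns with it; x of this point is the way the mirror faces. Pinch it across its thickness from above and turn about the upright axis
- lens (a point): lens of the small black camera on a post on the board, 80 mm above the bench, looking at the mirror; the camera's top is about 98 mm above the bench
- short_hole (a point): centre of the mouth of the empty hole in the short row, 36 mm above the bench; 19 mm wide, 24 mm deep, chamfered. The short row is a light wooden block, 110 x 40 mm and 30 mm high, on the board, with three places in a line along the board's x, 36 mm apart: the two farther from the mirror are filled with short pins that cannot be taken out (their tops stand 51 mm above the block), the one nearest the mirror is an empty hole
- long_hole (a point): centre of the mouth of the empty hole in the long row, 36 mm above the bench; 19 mm wide, 24 mm deep, chamfered. The long row is a light wooden block, 110 x 40 mm and 30 mm high, on the board, with three places in a line along the board's x, 36 mm apart: the two farther from the mirror are filled with long pins that cannot be taken out (their tops stand 81 mm above the block), the one nearest the mirror is an empty hole. Either row may be the one nearer the camera
- short_pin_mid (a point): the loose short steel pin, 75 mm long, 16 mm diameter, a dark groove 12 mm below its top, standing upright in the plywood holder (20 mm high, hole 14 mm deep, so its foot is 6 mm above the bench; the two pins stand 60 mm apart). The point is its centre, half-way up; z along the pin. Loose in its hole by 2 mm. To be gripped in its upper part, so that the fingertips clear the row block
- long_pin_mid (a point): the loose long steel pin, 105 mm long, 16 mm diameter, a dark groove 12 mm below its top, standing upright in the plywood holder (20 mm high, hole 14 mm deep, so its foot is 6 mm above the bench; the two pins stand 60 mm apart). The point is its centre, half-way up; z along the pin. Loose in its hole by 2 mm. To be gripped in its upper part, so that the fingertips clear the row block
- oil: bystander: grey oil bottle, 60 mm wide, 170 mm high, origin under its centre
- tape: bystander: flat paper tape roll, 90 mm wide, 22 mm high, origin under its centre
- chisel: bystander: turning chisel lying on the bench, about 300 mm long, origin at its ferrule

How it is judged:
By the outcome, as a careful person would: the job done as asked, in the order asked, and still so for the second after the job is handed in, while the arm keeps its last pose, push and grip.
It also fails if it takes over 58 s, if anything falls off the work surface, if the arm or the gripper's body presses on something with over 40 N, if the wrist force passes 120 N, or if a joint passes its speed limit or range.

## Robot

A 6-joint arm with a two-finger parallel gripper is mounted at the origin on the work surface. World frame = base frame: x ahead of the robot, y to its left, z up, the work surface at z = 0. Lengths are in mm, angles in degrees, forces in N, time in s.
With the tool pointing down it reaches from about 300 to 850 mm from the base axis. Payload 4.2 kg.
Tool frame: the origin (TCP) lies at the very end of the fingers, on their centre line; the grasp point (between the pads) lies 19 mm behind it; z points along the fingers, y is the direction in which the jaws open and shut (so a half turn about z gives the same grasp; the last joint's range is limited). The gripper opens to 91 mm and grips with 3 to 60 N. Pads are 32 mm wide; open, the fingers measure 118 mm over their backs; the gripper's body (76 mm by 178 mm) begins 60 mm behind the grasp point.
Start: joints at [-73.396, 18.312, 89.639, -0, 72.044, -1.146], TCP at [175.303, -547.645, 180.276] pointing down, gripper open.
Joint ranges: [-177.97, 177.97], [-48.28, 115.42], [12.27, 149.76], [-77.06, 257.06], [2.81, 150.46], [-146.56, 146.56]. Speed limits (degrees/s): [147.25, 147.25, 180, 180, 180, 180].

## Interface

Orientations are given as [roll, pitch, yaw] about the fixed x, y, z axes, in that order (R = Rz(yaw) Ry(pitch) Rx(roll)).
In Python, from workcell import monitor, eyes, job gives the robot as it stands.
- The arm moves only by the tool move_arm, never from a script. Its argument "increments" is a list that holds one entry, the list of rows, each a list of 7 numbers: the opening, from 0 (shut) to 1 (fully open), then the shift along the tool's x, y, z in cm, then the turn, a rotation vector about the tool's x, y, z in rad. In form: [[[jaw, x, y, z, ax, ay, az], ...]]. A call has 1 to 12 rows; each row shifts and turns the pose as measured when the row begins, along the tool's axes as they then stand; what a row does not reach is not made up. A row lasts 1/8 s, in which the tool goes at most 62.5 mm and 10.7 degrees, less where a joint would pass 70% of its speed; a pose out of reach is approached as far as the arm can. A call is refused whole if a number of a shift passes 6.25 or a number of a turn 0.188, either way. A call with a gripper value outside its range is refused whole. The fingers move at their own pace and stop on an object; "force" is the grip in N (left out, the last holds). Time passes only in rows, so rows that do not move let the fingers close. It gives the time, the measured TCP pose, the force and the opening at its end, in the units of the state.
- monitor.state(): the state, without advancing time (a new reading comes with each control period).
- eyes.grab_frame(name): name is "scene" or "top" or "wrist"; returns a dict with "color" (384x512x3 uint8, red, green, blue), "z_map" (384x512 float32, mm along the optical axis (not along the pixel's ray), 0 where there is no reading), "camera_matrix" (3x3 intrinsics, pixels), "rvec" (rotation vector, rad) and "tvec" (3), from world to camera coordinates, as OpenCV has them. Camera axes: x right, y down, z forward; pixel columns grow to the right and rows downward; lengths in mm; the calibration is good to about 2 mm. A picture is of the moment at which its call begins.
- job.job_done(): hands the job in, once; it reports no verdict.
The state is a dict: "time_s": time; "qpos": joint angles; "qvel": joint speeds; "effort": joint torques, N m; "ee_pos": TCP position; "ee_rot": TCP orientation; "force": force on the tool from outside, world axes, zero at the start; "torque": the same for the moment, N m; "gripper_width": finger opening in mm.
Only numpy, scipy, OpenCV 4.12 (cv2) and the standard library are available. Lean on these libraries where they do the work, as an engineer would, in place of code of your own. Each camera call takes 0.05 s, during which the arm holds its last target. There are 200 camera calls.

## Working session

There is one attempt and no reset: what is moved stays moved. The work goes in short steps, Python scripts to look and compute and a tool call to move; the robot and the scene stay as the last step left them, time stands still between calls to the robot, and variables do not carry over. Pictures are saved under pics/ and viewed, about 8 in all and at most 12, crops included, and the job is handed in when it is done.

Besides the shell and the picture viewer there is one more tool, called after "Emit:" as name([rows], argument=value, ...), one row to a line, values as JSON. move_arm: Moves the arm, as the interface text tells. Its arguments: {"type":"object","properties":{"increments":{"type":"array"},"force":{"type":"number"}},"required":["increments"]}

```bash
mkdir -p pics
cat > h.py <<'E'
import numpy as np, cv2
from workcell import monitor, eyes, job
from scipy.spatial.transform import Rotation as Ro
def grab(n):
    f=eyes.grab_frame(n); np.savez(''+n+'.npz',**f); return f
def load(n): return dict(np.load(''+n+'.npz'))
def cloud(f):
    z=f['z_map'].astype(float); K=f['camera_matrix']; R=cv2.Rodrigues(f['rvec'])[0]
    v,u=np.mgrid[:z.shape[0],:z.shape[1]]
    P=np.stack([(u-K[0,2])/K[0,0]*z,(v-K[1,2])/K[1,1]*z,z],-1)
    W=(P-f['tvec'].reshape(3))@R; W[z==0]=np.nan; return W
def proj(f,p): return cv2.projectPoints(np.array(p,float).reshape(-1,1,3),f['rvec'],f['tvec'],f['camera_matrix'],None)[0].reshape(-1,2)
E
python3 - <<'E'
from h import *
a=grab('top');b=grab('scene')
cv2.imwrite('pics/1.png',cv2.cvtColor(np.vstack([a['color'],b['color']])[:, :],cv2.COLOR_RGB2BGR) if 0 else cv2.resize(cv2.cvtColor(a['color'],cv2.COLOR_RGB2BGR),(800,600)))
cv2.imwrite('pics/2.png',cv2.resize(cv2.cvtColor(b['color'],cv2.COLOR_RGB2BGR),(800,600)))
print(monitor.state())
for f in(a,b):
  R=cv2.Rodrigues(f['rvec'])[0];print(-R.T@f['tvec'].reshape(3),R[2])
E
```

```text
{'time_s': 0.1, 'qpos': array([-7.33959145e+01,  1.83467211e+01,  8.96993093e+01, -3.60825673e-04,
        7.20437547e+01, -1.14532839e+00]), 'qvel': array([-0.03623475, -0.06625074, -0.25117858, -0.11348262, -0.02856617,
       -0.00275574]), 'effort': array([ 6.70156187e-04, -4.13332844e+01, -2.32509452e+01,  7.29241641e-02,
        4.21917520e-02, -4.75888351e-05]), 'ee_pos': array([ 175.15142279, -547.14450064,  179.51771968]), 'ee_rot': array([-1.79910226e+02, -1.45165460e-03,  1.77495242e+01]), 'force': array([-0.22777473, -0.51625399, -0.34725716]), 'torque': array([-0.0857527 , -0.01105902,  0.04453169]), 'gripper_width': 90.85842155036876}
[ 458.13357922  -77.85761247 1373.79566483] [ 8.48076568e-02  6.82855401e-04 -9.96397107e-01]
[1148.36545488 1048.73877501 1014.32352992] [-0.37444821 -0.73128869 -0.57009243]
```

View pics/1.png

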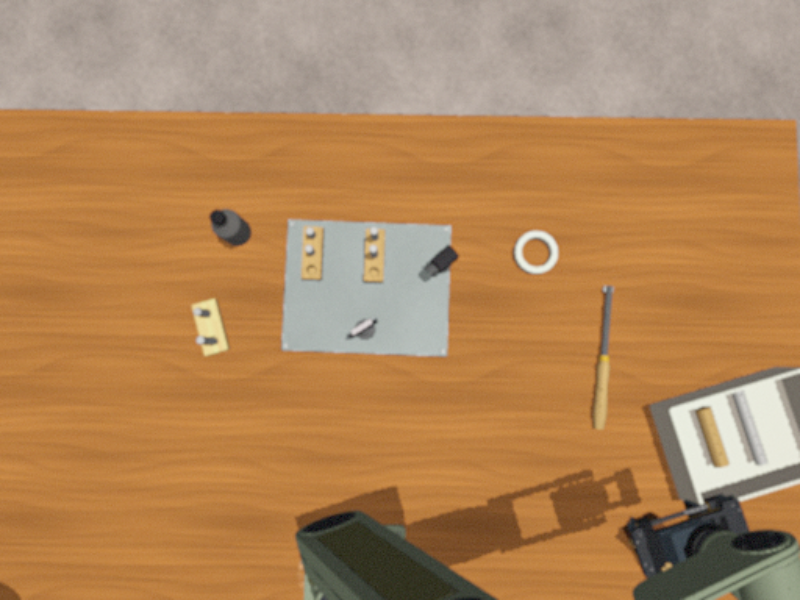

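View pics/2.png

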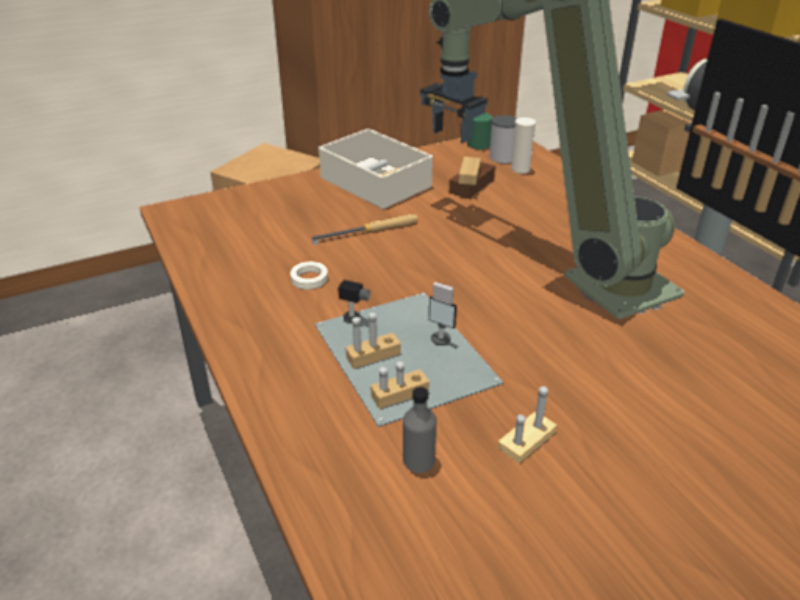

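The top view (px of 800x600) shows the board at about (283–451, 220–355). The middle row is at (373, 255), the left row at (312, 255), the mirror at (362, 328) and the holder at (210, 327). The scene view shows the middle row has the long pins. The loose long pin is the holder pin nearer the robot, at top (200, 341).

```bash
cat > m.py <<'E'
from h import *
def blobs(W,m,mn=4):
    n,l=cv2.connectedComponents(m.astype(np.uint8),connectivity=8)
    for i in range(1,n):
        q=W[l==i]
        if len(q)>=mn: print(len(q),q.mean(0).round(1),'med',np.median(q,0).round(1),'max z',q[:,2].max().round(1), 'min',q.min(0).round(0),'max',q.max(0).round(0))
E
python3 - <<'E'
from m import *
for n in('top','scene'):
    f=load(n);W=cloud(f);x,y,z=W[...,0],W[...,1],W[...,2]
    reg=(x>350)&(x<900)&(y>-180)&(y<350)
    for lo,hi in((3,12),(15,25),(30,42),(70,200)):
        print(n,lo,hi);blobs(W,reg&(z>lo)&(z<hi),6)
    m=(reg&(z>3)&(z<12)).astype(np.uint8)
    if n=='top':
        P=W[m>0][:,:2]; c=np.median(P,0);P=P[np.abs(P-c).max(1)<230]
        r=cv2.minAreaRect(P.astype(np.float32));print(r)
E
```

```text
top 3 12
6 [893.3 247.6   3.9] med [894.  247.2   3.3] max z 6.8 min [887. 244.   3.] max [897. 251.   7.]
7 [871.  135.8   4.2] med [870.9 137.5   4.1] max z 5.8 min [864. 131.   3.] max [878. 138.   6.]
6 [814.7  -2.3   4.8] med [814.3  -2.3   4.8] max z 6.0 min [811.  -9.   3.] max [818.   5.   6.]
6 [784.9  37.6   5.4] med [784.3  37.6   5. ] max z 8.0 min [779.  31.   3.] max [793.  45.   8.]
6 [741.7 165.1   4.5] med [740.  164.7   4.5] max z 5.2 min [740. 161.   4.] max [747. 171.   5.]
5968 [584.6 -12.9   6.4] med [577.5  -6.8   6.2] max z 12.0 min [ 448. -180.    3.] max [741. 168.  12.]
6 [701.1 226.5   4.6] med [700.2 225.8   3.5] max z 9.7 min [694. 224.   3.] max [709. 231.  10.]
9 [687.4 240.5   7.5] med [687.2 242.3   7.8] max z 11.8 min [674. 236.   4.] max [700. 243.  12.]
10 [648.6 231.1   4.4] med [649.1 230.5   4.3] max z 6.0 min [641. 225.   3.] max [654. 239.   6.]
11 [628.9 101.5   8.9] med [628.3 100.4   9.5] max z 11.9 min [622.  97.   3.] max [636. 108.  12.]
7 [586.2 228.6   4.4] med [587.1 230.2   3.5] max z 10.0 min [580. 224.   3.] max [591. 233.  10.]
7
[... 9604 characters left out ...]
663.3 -24.8  99.1] med [664.2 -23.9 100.1] max z 120.1 min [654. -35.  71.] max [670. -20. 120.]
68 [698.5 -25.7  98.2] med [698.9 -25.3  99.2] max z 120.2 min [689. -37.  71.] max [705. -18. 120.]
34 [665.3 104.9  82. ] med [665.5 106.3  82.7] max z 91.2 min [658.  95.  71.] max [672. 111.  91.]
34 [701.8 104.6  82.8] med [702.1 105.2  84.7] max z 90.7 min [693.  93.  71.] max [708. 111.  91.]
609 [716.3 278.6 118. ] med [717.1 278.9 114.4] max z 173.6 min [682. 244.  70.] max [740. 300. 174.]
78 [479.1 308.3  94.6] med [479.8 309.2  94.6] max z 114.2 min [469. 297.  71.] max [485. 316. 114.]
35 [535.1 325.2  78.2] med [535.5 325.6  79.5] max z 84.1 min [526. 318.  70.] max [542. 333.  84.]
```

Emit:
move_arm([
  [[1,4.2,-3.7,-1.5,0,0,0],[1,4.2,-3.7,-1.5,0,0,0],[1,4.2,-3.7,-1.5,0,0,0],[1,4.2,-3.7,-1.5,0,0,0],[1,4.2,-3.7,-1.5,0,0,0],[1,4.2,-3.7,-1.5,0,0,0],[1,4.2,-3.7,-1.5,0,0,0],[1,4.2,-3.7,-1.5,0,0,0],[1,4.2,-3.7,-1.5,0,0,0],[1,4.2,-3.7,-1.5,0,0,0.1],[1,4.2,-3.7,-1.5,0,0,0.1],[1,0,0,0,0,0,0.1]],
])

```text
time_s: 1.6
ee_pos: [505.2, -5.5, 346.6]
ee_rot: [-179.5, 0.2, -0.2]
force: [-1.3, -0.6, -0.7]
gripper_width: 91.2
```

Run:
```python
from h import *
a=grab('wrist');s=monitor.state();print(s['ee_pos'],s['ee_rot'],s['time_s'],s['force'])
R=cv2.Rodrigues(a['rvec'])[0];print(-R.T@a['tvec'].reshape(3),R)
cv2.imwrite('pics/3.png',cv2.resize(cv2.cvtColor(a['color'],cv2.COLOR_RGB2BGR),(768,576)))
```

```text
[504.17653535  -6.64450464 346.3102374 ] [-179.57322946    0.24531087   -0.36019669] 1.65 [ 0.45256413 -0.38669867 -1.02565359]
[585.71793835  -7.01564454 550.82600883] [[-1.54516458e-03 -9.99967958e-01 -7.85466848e-03]
 [-9.59000282e-01 -7.44256124e-04  2.83404137e-01]
 [-2.83400902e-01  7.97053533e-03 -9.58968404e-01]]
```

View pics/3.png

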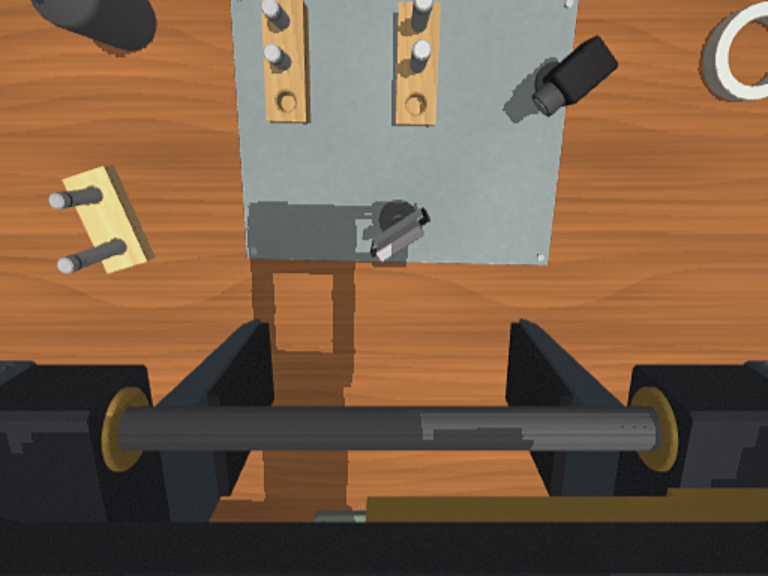

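The wrist view (768 px) shows both holes and both loose pins clearly: the short-row hole at (287, 101), the long-row hole at (415, 103), the short pin top at (60, 200) and the long pin top at (68, 264).

Run:
```python
from m import *
f=load('wrist');W=cloud(f);z=W[...,2];x,y=W[...,0],W[...,1]
reg=(x>400)&(x<800)&(y>-200)&(y<360)
def ray(u,v,zz):
    R=cv2.Rodrigues(f['rvec'])[0];c=-R.T@f['tvec'].reshape(3)
    d=R.T@np.linalg.inv(f['camera_matrix'])@[u,v,1];return (c+d*(zz-c[2])/d[2]).round(1)
for nm,u,v,h in(('shole',287,101,36),('lhole',415,103,36),('spin',60,200,81),('lpin',68,264,111),('tabL',377,257,151),('tabR',421,227,151),('bl',248,258,6),('br',548,265,6)):
    print(nm,ray(u/1.5-.2,v/1.5-.2,h),W[int(v/1.5),int(u/1.5)].round(1))
for nm,lo,hi in(('blk',32,40),('sp',78,84),('lp',108,114),('srow',84,90),('lrow',114,120),('tab',146,156),('hold',17,23),('cam',93,103)):
    print(nm)
    n,l=cv2.connectedComponents((reg&(z>lo)&(z<hi)).astype(np.uint8),connectivity=8)
    for i in range(1,n):
        q=W[l==i]
        if len(q)>25: 
            r=cv2.minAreaRect(q[:,:2].astype(np.float32)); print(len(q),q.mean(0).round(1),np.round(r[0],1),np.round(r[1],1),round(r[2],1))
# hole centres: dark/deep pixels inside blocks via depth below block
im=f['color'];crop=im[50:90,170:310];cv2.imwrite('pics/4.png',cv2.cvtColor(cv2.resize(np.hstack([crop]),None,fx=5.5,fy=5.5,interpolation=cv2.INTER_CUBIC),cv2.COLOR_RGB2BGR))
```

```text
shole [628.9  99.7  36. ] [631.1 104.8  12.1]
lhole [626.8 -28.6  36. ] [629.3 -28.9  13.2]
spin [535.7 316.8  81. ] [535.8 317.2  79.9]
lpin [479.1 300.3 111. ] [478.6 301.1 110.2]
tabL [495.    6.9 151. ] [462.3  12.1   6. ]
tabR [520.6 -30.1 151. ] [519.6 -29.9 143.8]
bl [460.9 161.9   6. ] [459.  164.2  -0.6]
br [ 452.6 -186.7    6. ] [ 4.519e+02 -1.885e+02 -2.000e-01]
blk
103 [696.7 243.4  36.1] [695.7 247.3] [14.5 49.8] 49.9
1630 [662.7  98.6  35.8] [664.7 100.8] [ 40.6 108.8] 88.8
1628 [660.1 -29.7  35.9] [662.4 -30.4] [ 40.1 110.3] 88.8
31 [535.7 315.6  36.4] [535.1 316.4] [14.7  5.8] 1.2
28 [479.6 298.7  36.2] [479.5 299.1] [15.   5.7] 18.7
sp
80 [692.7 245.   81.1] [690.7 248.6] [ 9.6 42.3] 39.9
43 [ 628.9 -141.3   81.2] [ 628.7 -140.8] [34.6 14.3] 4.2
95 [535.3 320.6  80.2] [534.6 321.6] [14.2 15.6] 37.3
33 [479.4 298.7  81.1] [479.6 299.7] [15.4  7.7] 24.1
lp
208 [689.8 258.4 111. ] [690.9 263.7] [16.7 51. ] 2.3
34 [520.6 -35.3 110.7] [520.5 -35.3] [5.9 9.8] 35.2
101 [478.1 303.1 110.4] [478.1 303.9] [14.8 13.9] 70.9
srow
82 [691.  246.3  86.9] [690.5 248.8] [ 8.2 40. ] 3
[... 207 characters left out ...]
.4] [15.1  7.4] 20.7
lrow
166 [692.  261.  116.8] [692.6 265. ] [41.1 12. ] 89.6
76 [694.4 -30.8 116.6] [694.  -30.8] [14.3  6.7] 89.7
135 [661.8 -30.2 116.6] [662.  -30.5] [14.4 14.8] 40.1
tab
275 [507.2 -12.2 150.6] [506.6 -12.2] [10.2 43.9] 33.4
hold
26 [715.1 236.3  20.6] [715.3 236.2] [16.8  2. ] 7.8
54 [690.9 246.2  20.4] [690.5 248.1] [ 8.  38.1] 40.2
31 [622.9  83.2  20.2] [624.8  82.4] [10.8 35.9] 69.0
1638 [508.6 310.5  19.8] [506.4 312.7] [109.8  52.1] 17.2
cam
153 [689.7 248.   98.1] [688.7 253.3] [10.9 43.6] 29.6
1074 [ 648.7 -172.1   97.5] [ 648.4 -172.6] [34.2 50.3] 41.0
27 [517.9 -23.9  98. ] [517.4 -23.1] [ 3.5 34.6] 26.8
54 [479.7 298.9  98.7] [479.8 299.9] [16.   8.2] 25.3
```

View pics/4.png

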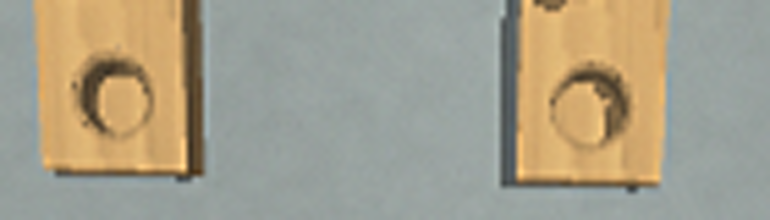

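Block rectangles, hole images and pin positions agree to about 1 mm, with board yaw about -1.2°. Going for the short pin first.

```bash
cat > go.py <<'E'
import sys
from h import *
def go(x,y,z,yaw):
    s=monitor.state();Rc=Ro.from_euler('xyz',s['ee_rot'],degrees=True);Rt=Ro.from_euler('xyz',[180,0,yaw],degrees=True)
    print('t',s['time_s'],s['ee_pos'].round(1),s['ee_rot'].round(2),'F',s['force'].round(1),'T',s['torque'].round(2),'w',round(s['gripper_width'],1),'q6',s['qpos'][5].round(1))
    print('shift cm',(Rc.inv().apply(np.array([x,y,z])-s['ee_pos'])/10).round(2),'rot',(Rc.inv()*Rt).as_rotvec().round(3))
if len(sys.argv)>4: go(*map(float,sys.argv[1:5]))
E
python3 go.py 534.8 321.2 150 -1.2
```

```text
t 1.65 [504.2  -6.6 346.3] [-179.57    0.25   -0.36] F [ 0.5 -0.4 -1. ] T [ 0.01  0.03 -0.01] w 91.3 q6 88.0
shift cm [  2.94 -32.66  19.86] rot [-0.007  0.004  0.015]
```

Emit:
move_arm([
  [[1,0.5,-5.4,2.5,-0.007,0.004,0.015],[1,0.5,-5.4,2.5,0,0,0],[1,0.5,-5.4,2.5,0,0,0],[1,0.5,-5.4,2.5,0,0,0],[1,0.5,-5.4,2.5,0,0,0],[1,0.5,-5.4,2.5,0,0,0],[1,0,0,2.5,0,0,0],[1,0,0,1.5,0,0,0],[1,0,0,0,0,0,0]],
])

```text
time_s: 2.78
ee_pos: [540.6, 320.4, 146.9]
ee_rot: [179.6, 0.2, -1.0]
force: [0.5, -0.4, 0.9]
gripper_width: 91.1
```

Run:
```python
from m import *
from go import go
f=grab('wrist')
go(534.8,321.2,42,-1.2)
W=cloud(f);z=W[...,2];x,y=W[...,0],W[...,1]
for nm,lo,hi in(('sp',78,84),('lp',108,114)):
    n,l=cv2.connectedComponents(((x>440)&(x<570)&(y>280)&(y<350)&(z>lo)&(z<hi)).astype(np.uint8))
    for i in range(1,n):
        q=W[l==i]
        if len(q)>25:
            r=cv2.minAreaRect(q[:,:2].astype(np.float32)); print(nm,len(q),q.mean(0).round(1),np.round(r[0],1),np.round(r[1],1))
cv2.imwrite('pics/5.png',cv2.cvtColor(f['color'],cv2.COLOR_RGB2BGR))
```

```text
t 2.825 [541.2 320.5 147.9] [ 1.797e+02  9.000e-02 -1.050e+00] F [ 0.3 -0.6  0.4] T [ 0.07 -0.01 -0.03] w 91.2 q6 120.8
shift cm [-0.62 -0.11 10.59] rot [0.005 0.002 0.003]
sp 238 [536.  321.8  80.5] [535.9 322. ] [15.1 14.7]
sp 49 [483.8 305.4  80.7] [482.6 305.1] [ 6.9 15.3]
lp 77 [483.5 304.8 110.1] [483.8 304.9] [ 5.  13.6]
```

View pics/5.png

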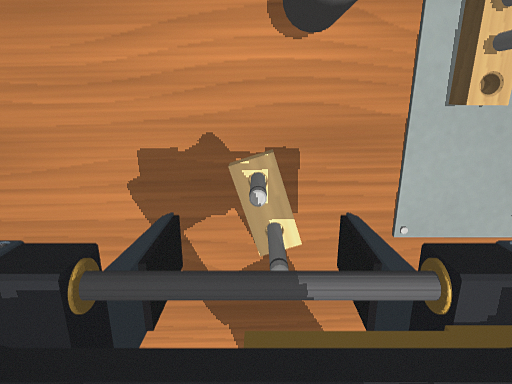

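The short pin top is at (257, 197), centred between the fingers; the refined position is (535.7, 321.9). Descending to grip it.

Emit:
move_arm([
  [[1,-0.55,-0.13,2.5,0.005,0.002,0.003],[1,0,0,3,0,0,0],[1,0,0,3,0,0,0],[1,0,0,1.9,0,0,0],[1,0,0,0,0,0,0]],
])

```text
time_s: 3.45
ee_pos: [542.3, 320.7, 50.5]
ee_rot: [-179.5, -0.9, -1.5]
force: [-0.1, 0.6, 1.4]
gripper_width: 91.3
```

```bash
python3 go.py 535.7 321.9 43 -1.2
```

```text
t 3.45 [542.3 320.7  50.5] [-179.52   -0.86   -1.5 ] F [-0.1  0.6  1.4] T [-0.02  0.06 -0.06] w 91.3 q6 121.1
shift cm [-0.68 -0.09  0.74] rot [-0.008 -0.015 -0.005]
```

Emit:
move_arm([
  [[1,-0.68,-0.09,0.4,-0.008,-0.015,-0.005],[1,0,0,0.3,0,0,0],[1,0,0,0,0,0,0]],
])

```text
time_s: 3.82
ee_pos: [537.7, 322.6, 47.1]
ee_rot: [-179.8, -0.3, -1.2]
force: [-0.4, 0.7, -0.2]
gripper_width: 91.1
```

```bash
python3 go.py 535.7 321.9 43 -1.2
```

```text
t 3.825 [537.7 322.6  47.1] [-179.8    -0.29   -1.24] F [-0.4  0.7 -0.2] T [ 0.    0.03 -0.02] w 91.1 q6 121.1
shift cm [-0.2   0.07  0.41] rot [-0.004 -0.005 -0.001]
```

Emit:
move_arm([
  [[1,-0.2,0.05,0.4,-0.004,-0.005,0],[1,0,0,0,0,0,0],[0,0,0,0,0,0,0],[0,0,0,0,0,0,0],[0,0,0,0,0,0,0],[0,0,0,0,0,0,0],[0,0,0,0,0,0,0],[0,0,0,0,0,0,0],[0,0,0,0,0,0,0],[0,0,0,0,0,0,0]],
], force=40)

```text
time_s: 5.08
ee_pos: [535.9, 322.4, 43.5]
ee_rot: [180.0, -0.0, -1.2]
force: [0.2, -0.7, -0.7]
gripper_width: 14.0
```

```bash
python3 go.py 535.7 321.9 43 -1.2
```

```text
t 5.075 [535.9 322.4  43.5] [ 1.7999e+02 -4.0000e-02 -1.2300e+00] F [ 0.2 -0.7 -0.7] T [ 0.05 -0.04  0.05] w 14.0 q6 121.2
shift cm [-0.02  0.05  0.05] rot [ 0.    -0.001 -0.001]
```

Emit:
move_arm([
  [[0,0,0,-1,0,0,0],[0,0,0,-2.5,0,0,0],[0,0,0,-3.5,0,0,0],[0,0,0,-2.5,0,0,0],[0,0,0,0,0,0,0]],
])

```text
time_s: 5.7
ee_pos: [535.4, 322.1, 142.1]
ee_rot: [179.9, 0.0, -1.2]
force: [-0.2, 0.4, -1.8]
gripper_width: 12.4
```

Run:
```python
from h import *
from go import go
f=grab('wrist');go(628.8,101.2,130,-1.2)
a=cv2.cvtColor(f['color'],cv2.COLOR_RGB2BGR)[180:330,180:350];b=cv2.cvtColor(grab('scene')['color'],cv2.COLOR_RGB2BGR)[200:310,250:410]
cv2.imwrite('pics/6.png',np.hstack([cv2.resize(a,(425,375)),cv2.resize(b,(375,375))]))
```

```text
t 5.75 [534.5 321.6 140.6] [ 1.7986e+02  1.7000e-01 -1.2300e+00] F [ 0.5  0.5 -0.9] T [-0.02  0.05 -0.01] w 12.2 q6 121.2
shift cm [ 9.9  21.83  1.09] rot [ 0.002  0.003 -0.001]
```

View pics/6.png

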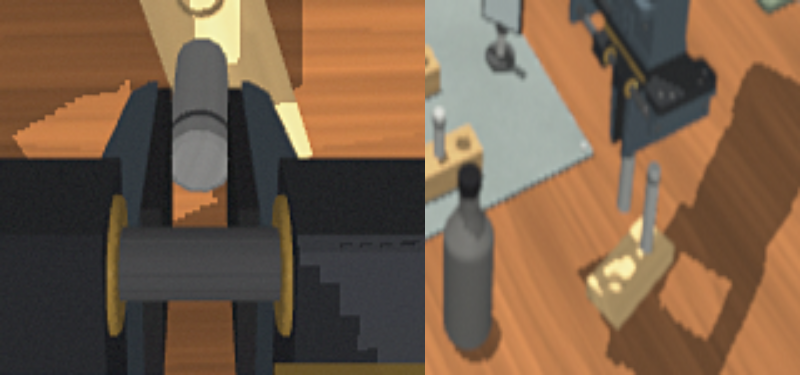

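Run:
```python
from m import *
s=monitor.state();print(s['ee_pos'],s['gripper_width'],s['time_s'])
f=load('wrist');W=cloud(f);x,y,z=[W[...,i] for i in range(3)]
for v in range(188,262,6): print(v,W[v,258:264:5].round(1).tolist())
n,l=cv2.connectedComponents(((x>500)&(x<580)&(abs(y-322)<10)&(z>172)&(z<186)).astype(np.uint8))
for i in range(1,n):
    q=W[l==i]
    if len(q)>30: r=cv2.minAreaRect(q[:,:2].astype(np.float32)); print(len(q),q.mean(0).round(1),r)
f=load('scene');W=cloud(f);x,y,z=[W[...,i] for i in range(3)]
blob=(x>505)&(x<570)&(y>295)&(y<350)&(z>90)&(z<135);print('scene');blobs(W,blob,5)
```

```text
[533.82604683 321.20541587 139.38719261] 12.742760706106393 5.8
188 [[523.9, 324.0, 19.6], [523.9, 318.7, 20.0]]
194 [[517.1, 324.1, 19.3], [517.1, 318.8, 19.6]]
200 [[542.8, 323.2, 120.2], [542.7, 319.5, 120.1]]
206 [[542.4, 323.2, 132.9], [542.8, 319.7, 134.1]]
212 [[542.9, 323.2, 146.4], [542.6, 319.8, 145.8]]
218 [[542.4, 323.1, 156.3], [542.4, 320.0, 156.3]]
224 [[543.4, 323.1, 168.8], [542.2, 320.1, 166.1]]
230 [[542.4, 323.1, 175.6], [542.5, 320.2, 175.8]]
236 [[541.0, 323.1, 180.7], [540.2, 320.3, 179.0]]
242 [[536.4, 323.2, 178.8], [536.3, 320.3, 178.7]]
248 [[533.2, 323.3, 179.9], [532.8, 320.4, 179.3]]
254 [[528.7, 323.4, 178.4], [528.8, 320.5, 178.9]]
260 [[428.8, 326.1, 0.3], [428.2, 320.1, -0.4]]
716 [539.1 322.3 179.3] ((540.2402954101562, 322.1354675292969), (19.877595901489258, 26.944440841674805), 89.4958724975586)
scene
46 [536.  325.8 120.4] med [537.2 326.6 121.7] max z 134.5 min [528. 316. 104.] max [541. 331. 134.]
```

The pin is gripped and centred: its axis is at x 534.7 with the TCP at 534.5, and its top is at 179.5. Carrying it to the short hole.

Emit:
move_arm([
  [[0,0,4,0,0,0,0],[0,1,4.5,0,0,0,0],[0,2.5,4.5,0,0,0,0],[0,2.5,4.5,0,0,0,0],[0,2.5,3.5,0,0,0,0],[0,1.5,1,0,0,0,0],[0,0,0,0,0,0,0]],
])

```text
time_s: 6.68
ee_pos: [624.9, 92.6, 127.0]
ee_rot: [179.5, 1.5, -1.1]
force: [0.4, 0.1, -0.3]
gripper_width: 12.4
```

```bash
python3 go.py 628.8 101.2 90 -1.2
```

```text
t 6.675 [624.9  92.6 127. ] [179.53   1.48  -1.09] F [ 0.4  0.1 -0.3] T [ 0.05 -0.02  0.01] w 12.4 q6 98.7
shift cm [ 0.47 -0.89  3.68] rot [0.008 0.026 0.002]
```

Emit:
move_arm([
  [[0,0.47,-0.89,1.5,0.008,0.026,0],[0,0,0,1.5,0,0,0],[0,0,0,0,0,0,0],[0,0,0,0,0,0,0]],
])

```text
time_s: 7.18
ee_pos: [626.1, 105.4, 94.3]
ee_rot: [-180.0, 0.3, -0.9]
force: [0.5, -0.7, -1.2]
gripper_width: 12.3
```

Run:
```python
from h import *
from go import go
f=grab('wrist');go(628.8,101.2,90,-1.2)
W=cloud(f);x,y,z=[W[...,i] for i in range(3)]
for lo,hi,nm in((32,40,'blk'),(84,90,'rowpins'),(122,132,'top'),(100,120,'side')):
    n,l=cv2.connectedComponents(((x>560)&(x<740)&(y>70)&(y<130)&(z>lo)&(z<hi)).astype(np.uint8))
    for i in range(1,n):
        q=W[l==i]
        if len(q)>60: r=cv2.minAreaRect(q[:,:2].astype(np.float32)); print(nm,len(q),q.mean(0).round(1),np.round(r[0],1),np.round(r[1],1),round(r[2],1),'maxx',q[:,0].max().round(1),'yrange',q[:,1].min().round(1),q[:,1].max().round(1))
```

```text
t 7.225 [626.1 105.4  94.3] [-179.96    0.29   -0.86] F [ 0.5  0.3 -1.5] T [ 0.1   0.07 -0.02] w 12.2 q6 99.3
shift cm [0.28 0.41 0.43] rot [-0.001  0.005  0.006]
blk 4823 [671.9 100.5  35.9] [665.  100.7] [ 40.2 110. ] 88.7 maxx 720.1 yrange 79.7 121.9
rowpins 478 [701.2  99.9  86.6] [701.1  99.9] [14.8 15.2] 43.3 maxx 709.0 yrange 92.1 107.5
rowpins 426 [665.6 100.8  86.6] [665.5 100.7] [14.8 15.7] 89.0 maxx 673.4 yrange 93.3 108.1
rowpins 61 [632.  104.6  87. ] [630.9 104.5] [14.9  5.6] 83.2 maxx 633.7 yrange 97.5 112.3
top 474 [628.  105.6 129.9] [625.7 105.7] [12.4 17. ] 88.1 maxx 634.2 yrange 99.3 111.8
side 232 [632.3 105.4 109.9] [631.4 105.7] [ 4.9 13.7] 3.0 maxx 633.8 yrange 98.7 112.4
```

Emit:
move_arm([
  [[0,0.32,0.39,0.8,0,0.005,0],[0,0,0,0,0,0,0],[0,0,0,0,0,0,0]],
])

```text
time_s: 7.6
ee_pos: [630.0, 101.0, 86.7]
ee_rot: [-179.9, -0.1, -0.9]
force: [-0.6, -0.2, -1.2]
gripper_width: 12.2
```

```bash
python3 go.py 629.3 101.5 78 -1.2
```

```text
t 7.6 [630.  101.   86.7] [-1.7995e+02 -1.2000e-01 -8.7000e-01] F [-0.6 -0.2 -1.2] T [ 0.04  0.03 -0.02] w 12.2 q6 98.9
shift cm [-0.07 -0.04  0.87] rot [-0.001 -0.002  0.006]
```

Emit:
move_arm([
  [[0,-0.07,-0.04,0.5,0,-0.002,0],[0,0,0,0.5,0,0,0],[0,0,0,0.4,0,0,0],[0,0,0,0,0,0,0]],
])

```text
time_s: 8.1
ee_pos: [629.2, 101.4, 71.7]
ee_rot: [-179.9, 0.0, -0.9]
force: [-0.4, 0.4, -1.1]
gripper_width: 12.4
```

```bash
python3 go.py 629.3 101.5 49 -1.2
```

```text
t 8.1 [629.2 101.4  71.7] [-1.7995e+02  2.0000e-02 -8.9000e-01] F [-0.4  0.4 -1.1] T [0.04 0.03 0.01] w 12.4 q6 98.9
shift cm [ 0.01 -0.01  2.27] rot [-0.001  0.     0.005]
```

Emit:
move_arm([
  [[0,0,0,0.5,0,0,0],[0,0,0,0.5,0,0,0],[0,0,0,0.5,0,0,0],[0,0,0,0.4,0,0,0],[0,0,0,0,0,0,0]],
])

```text
time_s: 8.72
ee_pos: [629.1, 101.4, 51.2]
ee_rot: [-180.0, 0.0, -0.9]
force: [-0.4, 0.2, -1.3]
gripper_width: 12.2
```

```bash
python3 go.py 629.3 101.5 49 -1.2
```

```text
t 8.725 [629.1 101.4  51.2] [-1.7995e+02  3.0000e-02 -8.8000e-01] F [-0.4  0.2 -1.3] T [-0.03  0.03  0.03] w 12.2 q6 98.9
shift cm [ 0.02 -0.01  0.22] rot [-0.001  0.001  0.006]
```

Emit:
move_arm([
  [[0,0,0,0.2,0,0,0],[0,0,0,0.2,0,0,0],[0,0,0,0,0,0,0]],
])

```text
time_s: 9.1
ee_pos: [631.5, 101.7, 49.9]
ee_rot: [-179.9, -0.3, -0.9]
force: [-0.1, 0.1, -1.4]
gripper_width: 12.4
```

```bash
python3 go.py 629.3 101.5 49 -1.2
```

```text
t 9.1 [631.5 101.7  49.9] [-179.9    -0.31   -0.88] F [-0.1  0.1 -1.4] T [-0.03  0.11 -0.03] w 12.4 q6 98.9
shift cm [-0.22  0.02  0.08] rot [-0.002 -0.005  0.006]
```

Emit:
move_arm([
  [[0,-0.2,0,0.2,0,-0.005,0],[0,0,0,0.3,0,0,0],[0,0,0,0,0,0,0]],
])

```text
time_s: 9.48
ee_pos: [632.7, 102.1, 49.8]
ee_rot: [-179.8, -0.5, -0.9]
force: [-1.1, 0.0, -1.7]
gripper_width: 12.3
```

```bash
python3 go.py 629.3 101.5 49 -1.2
```

```text
t 9.475 [632.7 102.1  49.8] [-179.83   -0.52   -0.88] F [-1.1  0.  -1.7] T [-0.    0.02  0.02] w 12.3 q6 98.9
shift cm [-0.34  0.07  0.07] rot [-0.003 -0.009  0.006]
```

```bash
cat > chk.py <<'E'
from h import *
import sys
def pins(x0,x1,y0,y1,zl,cam='wrist'):
    f=grab(cam);W=cloud(f);x,y,z=[W[...,i] for i in range(3)]
    n,l=cv2.connectedComponents(((x>x0)&(x<x1)&(y>y0)&(y<y1)&(z>zl)&(z<zl+25)).astype(np.uint8))
    for i in range(1,n):
        q=W[l==i]
        if len(q)>15: r=cv2.minAreaRect(q[:,:2].astype(np.float32)); print(cam,len(q),'centre',np.round(r[0],1),np.round(r[1],1),'z p90',np.percentile(q[:,2],[50,90]).round(1))
pins(*map(float,sys.argv[1:6]))
E
python3 chk.py 610 720 85 118 78; python3 go.py 629.3 101.5 49 -1.2
```

```text
wrist 731 centre [701.2  99.9] [15.2 15.2] z p90 [86.8 87.7]
wrist 689 centre [665.4 100.4] [15.7 15.5] z p90 [86.6 87.6]
wrist 1103 centre [636.6 102.1] [32.2 28.9] z p90 [87.5 99.1]
t 9.525 [632.8 102.2  49.6] [-179.83   -0.52   -0.88] F [-0.2  0.4 -0.6] T [-0.01  0.09 -0.01] w 12.5 q6 98.9
shift cm [-0.35  0.07  0.05] rot [-0.003 -0.009  0.006]
```

Emit:
move_arm([
  [[0,-0.3,0,0.4,-0.003,-0.009,0],[0,0,0,0.4,0,0,0]],
])

```text
time_s: 9.78
ee_pos: [634.6, 102.7, 49.0]
ee_rot: [-179.9, -0.7, -0.9]
force: [-5.2, -1.5, 22.0]
gripper_width: 12.8
```

```bash
python3 go.py 629.3 101.5 49 -1.2
```

```text
t 9.775 [634.6 102.7  49. ] [-179.92   -0.69   -0.87] F [-5.2 -1.5 22. ] T [-0.21  1.02  0.02] w 12.8 q6 99.1
shift cm [-0.52  0.13 -0.01] rot [-0.001 -0.012  0.006]
```

Contact at 22 N at the expected depth (TCP z 49), so it is home. Releasing it.

Emit:
move_arm([
  [[0.55,-0.3,0,-0.1,0,-0.008,0],[0.55,0,0,0,0,0,0],[0.55,0,0,0,0,0,0],[0.55,0,0,0,0,0,0],[0.55,0,0,-2,0,0,0],[1,0,0,-4,0,0,0],[1,-1.5,0,-5,0,0,0],[1,-1.5,0,-3,0,0,0],[1,0,0,0,0,0,0]],
])

```text
time_s: 10.9
ee_pos: [599.1, 102.9, 189.2]
ee_rot: [-180.0, 0.2, -0.9]
force: [-0.7, -0.0, 0.3]
gripper_width: 87.4
```

```bash
python3 chk.py 590 730 85 118 78; python3 go.py 478.1 303.5 180 -1.2
```

```text
wrist 258 centre [701.3 100. ] [14.9 15.4] z p90 [86.6 87.7]
wrist 231 centre [665.5 100.8] [15. 15.] z p90 [86.6 87.6]
wrist 222 centre [630.2 101.7] [14.6 15.3] z p90 [86.5 87.8]
t 10.95 [598.7 102.8 187.6] [179.99   0.39  -0.88] F [ 0.1 -0.1 -0.7] T [0.   0.01 0.02] w 90.1 q6 99.5
shift cm [-12.36 -19.89   0.84] rot [0.    0.007 0.006]
```

The short pin is home: its top is level with its neighbours (86.5 against 86.6). Next, the long pin.

Emit:
move_arm([
  [[1,-1.9,-3.4,0,0,0.007,0.006],[1,-2.6,-4.2,0,0,0,0],[1,-2.6,-4.2,0,0,0,0],[1,-2.6,-4.2,0,0,0,0],[1,-2,-3,0,0,0,0],[1,0,0,0,0,0,0],[1,0,0,0,0,0,0]],
])

```text
time_s: 11.82
ee_pos: [480.9, 297.8, 172.0]
ee_rot: [179.4, 1.1, -1.4]
force: [0.9, 0.0, -0.5]
gripper_width: 90.9
```

```bash
python3 chk.py 450 510 275 335 105; python3 go.py 478.5 303.5 74 -1.2
```

```text
wrist 263 centre [478.1 304.4] [15.4 14.9] z p90 [110.7 111.7]
t 11.875 [480.9 297.7 172. ] [179.39   1.11  -1.44] F [-0.4 -0.1 -0.3] T [ 0.08  0.05 -0.01] w 91.2 q6 122.0
shift cm [-0.06 -0.68  9.8 ] rot [ 0.011  0.019 -0.004]
```

Emit:
move_arm([
  [[1,-0.2,-0.65,1,0.011,0.019,-0.004],[1,-0.1,0,2,0,0,0],[1,-0.1,0,2.5,0,0,0],[1,-0.1,0,2.5,0,0,0],[1,-0.1,0,1,0,0,0],[1,0,0,0,0,0,0]],
])

```text
time_s: 12.62
ee_pos: [479.9, 298.1, 78.1]
ee_rot: [179.9, -0.1, -1.8]
force: [0.6, 0.6, -0.1]
gripper_width: 91.4
```

```bash
python3 go.py 478.2 304.2 71 -1.2
```

```text
t 12.625 [479.9 298.1  78.1] [ 1.7994e+02 -6.0000e-02 -1.7800e+00] F [ 0.6  0.6 -0.1] T [ 0.08 -0.01  0.01] w 91.4 q6 122.6
shift cm [-0.19 -0.6   0.71] rot [ 0.001 -0.001 -0.01 ]
```

Emit:
move_arm([
  [[1,-0.25,-0.6,0.7,0,0,-0.01],[1,0,0,0,0,0,0],[1,0,0,0,0,0,0]],
])

```text
time_s: 13.0
ee_pos: [479.2, 305.2, 72.7]
ee_rot: [-179.9, -0.3, -1.2]
force: [-0.2, -0.6, 0.4]
gripper_width: 91.4
```

```bash
python3 go.py 478.2 304.2 71 -1.2
```

```text
t 13.0 [479.2 305.2  72.7] [-179.93   -0.26   -1.2 ] F [-0.2 -0.6  0.4] T [0.01 0.07 0.01] w 91.4 q6 122.6
shift cm [-0.1   0.1   0.17] rot [-0.001 -0.005 -0.   ]
```

Emit:
move_arm([
  [[0.5,-0.1,0.1,0.15,0,-0.004,0],[0,0,0,0,0,0,0],[0,0,0,0,0,0,0],[0,0,0,0,0,0,0],[0,0,0,0,0,0,0],[0,0,0,0,0,0,0],[0,0,0,0,0,0,0],[0,0,0,0,0,0,0],[0,0,0,0,0,0,0],[0,0,0,0,0,0,0]],
])

```text
time_s: 14.25
ee_pos: [478.5, 304.5, 71.9]
ee_rot: [-179.9, -0.1, -1.2]
force: [-0.4, 0.1, -0.0]
gripper_width: 13.0
```

```bash
python3 go.py 478.2 304.2 71 -1.2
```

```text
t 14.25 [478.5 304.5  71.9] [-1.7988e+02 -9.0000e-02 -1.1900e+00] F [-0.4  0.1 -0. ] T [-0.02  0.03 -0.  ] w 13.0 q6 122.4
shift cm [-0.03  0.03  0.09] rot [-0.002 -0.002  0.   ]
```

Emit:
move_arm([
  [[0,0,0,-1,0,0,0],[0,0,0,-2.5,0,0,0],[0,0,0,-3.5,0,0,0],[0,0,0,-2.5,0,0,0],[0,1.8,4.2,0,0,0,0],[0,2,4.8,0,0,0,0],[0,2,4.8,0,0,0,0],[0,2,4.8,0,0,0,0],[0,2,4.8,0,0,0,0],[0,2,4.2,0,0,0,0],[0,1.5,3,0,0,0,0],[0,0,0,0,0,0,0]],
])

```text
time_s: 15.75
ee_pos: [609.8, -13.1, 175.4]
ee_rot: [-179.8, -0.4, -1.0]
force: [-0.5, 0.1, -2.0]
gripper_width: 13.1
```

```bash
python3 go.py 627 -29.2 125 -1.2
```

```text
t 15.75 [609.8 -13.1 175.4] [-179.83   -0.39   -1.04] F [-0.5  0.1 -2. ] T [ 0.02  0.1  -0.02] w 13.1 q6 88.6
shift cm [1.72 1.59 5.05] rot [-0.003 -0.007  0.003]
```

Emit:
move_arm([
  [[0,1.65,1.5,1,-0.003,-0.007,0.003],[0,0,0,2,0,0,0],[0,0,0,1.5,0,0,0],[0,0,0,0,0,0,0],[0,0,0,0,0,0,0]],
])

```text
time_s: 16.38
ee_pos: [625.6, -25.5, 131.4]
ee_rot: [-179.9, -0.0, -1.1]
force: [0.6, 0.1, -2.0]
gripper_width: 13.2
```

Run:
```python
from h import *
from go import go
f=grab('wrist');go(627,-29.2,112,-1.2)
W=cloud(f);x,y,z=[W[...,i] for i in range(3)]
for lo,hi,nm in((32,40,'blk'),(114,120,'rowpins'),(155,170,'top'),(120,150,'side')):
    n,l=cv2.connectedComponents(((x>560)&(x<740)&(y>-60)&(y<5)&(z>lo)&(z<hi)).astype(np.uint8))
    for i in range(1,n):
        q=W[l==i]
        if len(q)>60: r=cv2.minAreaRect(q[:,:2].astype(np.float32)); print(nm,len(q),q.mean(0).round(1),np.round(r[0],1),np.round(r[1],1),round(r[2],1),'maxx',np.percentile(q[:,0],98).round(1),'yr',q[:,1].min().round(1),q[:,1].max().round(1))
```

```text
t 16.425 [625.5 -25.5 131.4] [-1.7989e+02 -3.0000e-02 -1.1000e+00] F [-0.2 -0.4 -0.9] T [ 0.02 -0.01 -0.07] w 13.0 q6 87.6
shift cm [0.16 0.37 1.94] rot [-0.002 -0.001  0.002]
blk 3451 [669.4 -30.5  35.9] [661.8 -30.4] [ 40.1 109.7] 88.7 maxx 715.7 yr -51.4 -9.6
rowpins 439 [698.1 -31.1 116.7] [698.  -31.2] [15.  14.8] 45.1 maxx 704.8 yr -38.9 -23.6
rowpins 394 [662.5 -30.3 116.7] [662.3 -30.3] [15.1 15.3] 43.4 maxx 669.1 yr -38.2 -22.8
top 283 [631.3 -25.6 164.2] [630.3 -25.5] [14.  6.] 86.2 maxx 633.1 yr -32.4 -18.5
side 342 [631.1 -25.5 135.9] [629.2 -25.4] [15.8  8. ] 89.1 maxx 633.0 yr -33.3 -17.5
```

Emit:
move_arm([
  [[0,0.08,0.4,0.9,-0.002,0,0],[0,0,0,0.5,0,0,0],[0,0,0,0,0,0,0],[0,0,0,0,0,0,0]],
])

```text
time_s: 16.92
ee_pos: [626.7, -29.7, 117.6]
ee_rot: [180.0, -0.1, -1.1]
force: [0.2, 1.2, -1.0]
gripper_width: 13.3
```

```bash
python3 go.py 626.3 -29.5 104 -1.2
```

```text
t 16.925 [626.7 -29.7 117.6] [ 1.7999e+02 -1.4000e-01 -1.1000e+00] F [ 0.2  1.2 -1. ] T [ 0.06  0.04 -0.03] w 13.3 q6 87.3
shift cm [-0.05 -0.02  1.36] rot [ 0.    -0.002  0.002]
```

Emit:
move_arm([
  [[0,-0.06,-0.02,0.5,0,-0.002,0],[0,0,0,0.5,0,0,0],[0,0,0,0.5,0,0,0],[0,0,0,0,0,0,0]],
])

```text
time_s: 17.42
ee_pos: [626.1, -29.4, 101.5]
ee_rot: [180.0, -0.0, -1.1]
force: [-0.1, -0.5, -1.9]
gripper_width: 12.8
```

```bash
python3 go.py 626.3 -29.5 78 -1.2
```

```text
t 17.425 [626.1 -29.4 101.5] [ 1.7999e+02 -1.0000e-02 -1.1000e+00] F [-0.1 -0.5 -1.9] T [ 0.04 -0.01 -0.03] w 12.8 q6 87.4
shift cm [0.02 0.   2.35] rot [ 0.    -0.     0.002]
```

Emit:
move_arm([
  [[0,0,0,0.5,0,0,0],[0,0,0,0.5,0,0,0],[0,0,0,0.5,0,0,0],[0,0,0,0.4,0,0,0],[0,0,0,0,0,0,0]],
])

```text
time_s: 18.05
ee_pos: [626.1, -29.4, 81.0]
ee_rot: [180.0, -0.0, -1.1]
force: [0.5, 1.2, -0.8]
gripper_width: 13.1
```

```bash
python3 go.py 626.3 -29.5 78 -1.2
```

```text
t 18.05 [626.1 -29.4  81. ] [179.99  -0.    -1.09] F [ 0.5  1.2 -0.8] T [ 0.02  0.02 -0.02] w 13.1 q6 87.4
shift cm [0.02 0.01 0.3 ] rot [ 0.    -0.     0.002]
```

Emit:
move_arm([
  [[0,0,0,0.4,0,0,0],[0,0,0,0.4,0,0,0]],
])

```text
time_s: 18.3
ee_pos: [630.2, -29.7, 77.4]
ee_rot: [180.0, -0.6, -1.1]
force: [0.2, -0.0, 21.0]
gripper_width: 13.3
```

```bash
python3 go.py 626.3 -29.5 78 -1.2
```

```text
t 18.3 [630.2 -29.7  77.4] [179.96  -0.6   -1.1 ] F [ 0.2 -0.  21. ] T [0.02 0.1  0.04] w 13.3 q6 87.4
shift cm [-0.39 -0.01 -0.06] rot [ 0.001 -0.011  0.002]
```

Emit:
move_arm([
  [[0.55,-0.3,0,-0.1,0,-0.01,0],[0.55,0,0,0,0,0,0],[0.55,0,0,0,0,0,0],[0.55,0,0,0,0,0,0],[0.55,0,0,-2,0,0,0],[0.55,0,0,-4,0,0,0],[0.55,0,0,-5,0,0,0],[0.55,-2,0,-4,0,0,0],[0.55,-2,0,0,0,0,0],[0.55,0,0,0,0,0,0]],
])

```text
time_s: 19.55
ee_pos: [585.8, -28.7, 231.1]
ee_rot: [180.0, 0.2, -1.1]
force: [-0.5, 0.3, -0.4]
gripper_width: 50.3
```

```bash
python3 chk.py 560 730 -50 -5 108; python3 chk.py 560 730 85 118 78; python3 go.py 506.8 -12.2 180 122
```

```text
wrist 245 centre [698.1 -31. ] [15.3 15.1] z p90 [116.5 117.6]
wrist 217 centre [662.3 -30.3] [14.7 15.3] z p90 [116.8 117.7]
wrist 204 centre [627.5 -29.7] [14.7 15.4] z p90 [116.6 117.7]
wrist 241 centre [701.   99.6] [15.6 15.3] z p90 [86.5 87.6]
wrist 217 centre [665.  100.2] [15.1 15.2] z p90 [86.4 87.6]
wrist 199 centre [630.2 100.9] [14.9 14.8] z p90 [86.4 87.6]
t 19.65 [587.1 -28.8 230.6] [ 1.7997e+02  1.7000e-01 -1.0900e+00] F [ 0.4  0.1 -0. ] T [ 0.08  0.02 -0.03] w 50.0 q6 87.2
shift cm [-8.05 -1.51  5.09] rot [-3.000e-03  2.000e-03 -2.148e+00]
```

Both pins are home, level with their neighbours (116.6 against 116.8/116.5, and 86.4 against 86.4/86.5). Next, the mirror.

Emit:
move_arm([
  [[0.55,-4,-0.75,0,0,0,0],[0.55,-4,-0.75,1.5,0,0,0],[0.55,0,0,1.5,0,0,-0.1],[0.55,0,0,0,0,0,-0.18],[0.55,0,0,0,0,0,-0.18],[0.55,0,0,0,0,0,-0.18],[0.55,0,0,0,0,0,-0.18],[0.55,0,0,0,0,0,-0.18],[0.55,0,0,0,0,0,-0.18],[0.55,0,0,0,0,0,-0.18],[0.55,0,0,0,0,0,-0.18],[0.55,0,0,0,0,0,-0.18]],
])

```text
time_s: 21.15
ee_pos: [511.0, -11.6, 187.5]
ee_rot: [-178.9, -0.3, 100.8]
force: [0.6, 0.1, 0.1]
gripper_width: 50.3
```

```bash
python3 go.py 506.6 -12.2 180 123.3
python3 - <<'E'
from h import *
f=load('wrist');W=cloud(f);x,y,z=[W[...,i] for i in range(3)]
q=W[(x>470)&(x<545)&(y>-50)&(y<25)&(z>146)&(z<155)];print(len(q), cv2.minAreaRect(q[:,:2].astype(np.float32)) if len(q)>20 else '')
E
```

```text
t 21.15 [511.  -11.6 187.5] [-178.89   -0.25  100.75] F [0.6 0.1 0.1] T [-0.06 -0.09  0.05] w 50.3 q6 -13.3
shift cm [ 0.02 -0.43  0.76] rot [-0.018 -0.008 -0.393]
325 ((507.9395751953125, -13.899173736572266), (10.361701965332031, 40.3327522277832), 33.74604797363281)
```

Emit:
move_arm([
  [[0.55,0,-0.2,0,-0.009,-0.004,-0.18],[0.55,0,-0.2,0,-0.009,-0.004,-0.18],[0.55,0,0,0,0,0,-0.03],[0.55,0,0,0,0,0,0]],
])

```text
time_s: 21.65
ee_pos: [509.1, -12.7, 183.9]
ee_rot: [-179.8, -0.2, 123.7]
force: [0.5, -0.1, 0.2]
gripper_width: 49.9
```

Run:
```python
from h import *
from go import go
f=grab('wrist');go(506.8,-12.3,117,123.2)
cv2.imwrite('pics/7.png',cv2.cvtColor(f['color'],cv2.COLOR_RGB2BGR))
W=cloud(f);x,y,z=[W[...,i] for i in range(3)]
q=W[(x>470)&(x<545)&(y>-50)&(y<25)&(z>146)&(z<155)];print(len(q), cv2.minAreaRect(q[:,:2].astype(np.float32)) if len(q)>20 else '')
```

```text
t 21.7 [509.  -12.6 183.9] [-1.7977e+02 -1.7000e-01  1.2368e+02] F [ 0.1 -0.1 -1.1] T [ 0.02 -0.18 -0.04] w 50.0 q6 -36.4
shift cm [ 0.13 -0.14  6.69] rot [-0.004 -0.003  0.008]
664 ((506.2374267578125, -11.061113357543945), (9.363508224487305, 42.981204986572266), 33.392940521240234)
```

View pics/7.png

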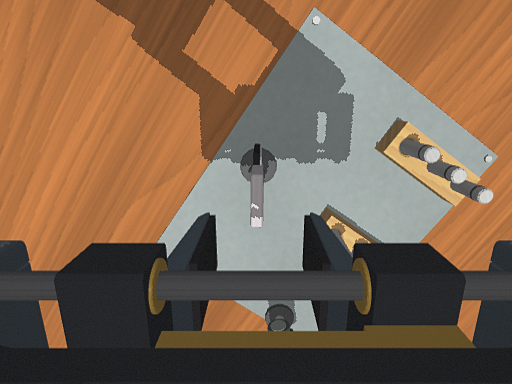

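The tab, with its top edge at about (257, 165–228), lies midway between the fingers and in line with the pads. Descending to pinch it.

Emit:
move_arm([
  [[0.55,0.14,-0.14,1,-0.004,-0.003,0.008],[0.55,0,0,2,0,0,0],[0.55,0,0,2,0,0,0],[0.55,0,0,1,0,0,0],[0.55,0,0,0,0,0,0]],
])

```text
time_s: 22.32
ee_pos: [506.4, -12.0, 120.2]
ee_rot: [-180.0, -0.0, 122.9]
force: [-0.6, 0.4, 1.1]
gripper_width: 50.0
```

```bash
python3 go.py 506.5 -12 117 123.3
```

```text
t 22.325 [506.4 -12.  120.2] [-1.7996e+02 -2.0000e-02  1.2291e+02] F [-0.6  0.4  1.1] T [-0.   -0.1  -0.03] w 50.0 q6 -35.6
shift cm [-0.01  0.01  0.32] rot [-0.001 -0.    -0.007]
```

Emit:
move_arm([
  [[0.55,0,0,0.3,0,0,-0.007],[0,0,0,0,0,0,0],[0,0,0,0,0,0,0],[0,0,0,0,0,0,0],[0,0,0,0,0,0,0],[0,0,0,0,0,0,0],[0,0,0,0,0,0,0],[0,0,0,0,0,0,0]],
], force=40)

```text
time_s: 23.32
ee_pos: [508.0, -12.1, 119.1]
ee_rot: [179.8, 0.1, 123.3]
force: [0.4, -0.8, 0.2]
gripper_width: 0.5
```

```bash
python3 go.py 506.5 -12 117 123.3
```

```text
t 23.325 [508.  -12.1 119.1] [1.7982e+02 1.3000e-01 1.2330e+02] F [ 0.4 -0.8  0.2] T [ 0.05 -0.12 -0.03] w 0.5 q6 -36.0
shift cm [ 0.09 -0.12  0.21] rot [ 0.003  0.002 -0.   ]
```

Run:
```python
from h import *
f=grab('wrist');g=grab('scene');t=grab('top')
print(monitor.state()['gripper_width'])
a=cv2.cvtColor(f['color'],cv2.COLOR_RGB2BGR)[100:340,130:380];b=cv2.cvtColor(g['color'],cv2.COLOR_RGB2BGR)[140:250,220:335]
cv2.imwrite('pics/8.png',np.hstack([cv2.resize(a,(400,384)),cv2.resize(b,(400,384))]))
```

```text
0.08321479932178852
```

View pics/8.png

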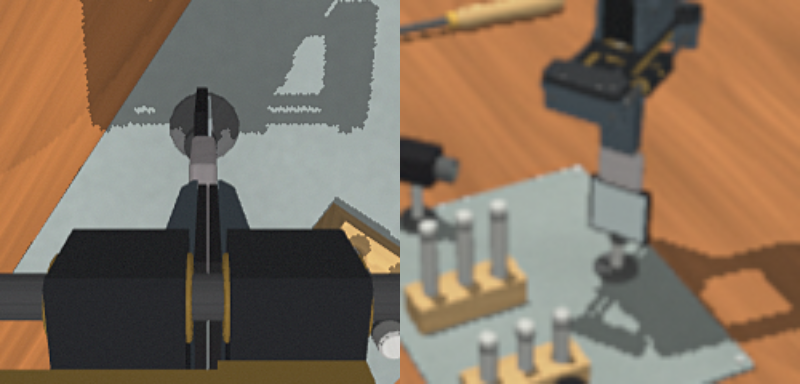

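Run:
```python
from h import *
f=load('wrist');W=cloud(f)
for v in range(150,260,5): print(v,W[v,255:262:3].round(0).tolist())
g=load('scene');G=cloud(g)
for v in range(140,206,5):
    u=int(220+220/400*115); print('s',v,G[v,u-6:u+9:7].round(0).tolist(),g['color'][v,u].tolist())
print(proj(g,[[507,-12,119],[507,-12,151],[507,-12,111]]),proj(f,[[507,-12,151],[495,6,151],[519,-30,151],[508,-12,119]]))
```

```text
150 [[489.0, 11.0, 6.0], [491.0, 12.0, 6.0], [494.0, 14.0, 6.0]]
155 [[487.0, 14.0, 55.0], [489.0, 16.0, 56.0], [496.0, 10.0, 6.0]]
160 [[487.0, 14.0, 78.0], [489.0, 15.0, 77.0], [494.0, 14.0, 58.0]]
165 [[488.0, 14.0, 97.0], [489.0, 16.0, 98.0], [494.0, 13.0, 77.0]]
170 [[488.0, 14.0, 111.0], [490.0, 15.0, 110.0], [493.0, 13.0, 96.0]]
175 [[490.0, 11.0, 111.0], [491.0, 12.0, 112.0], [494.0, 13.0, 107.0]]
180 [[492.0, 8.0, 111.0], [494.0, 9.0, 110.0], [496.0, 9.0, 106.0]]
185 [[493.0, 6.0, 116.0], [495.0, 7.0, 116.0], [497.0, 8.0, 115.0]]
190 [[493.0, 6.0, 128.0], [495.0, 7.0, 126.0], [497.0, 8.0, 127.0]]
195 [[494.0, 6.0, 137.0], [495.0, 7.0, 138.0], [496.0, 8.0, 138.0]]
200 [[494.0, 6.0, 147.0], [495.0, 7.0, 148.0], [496.0, 8.0, 148.0]]
205 [[495.0, 5.0, 151.0], [496.0, 6.0, 151.0], [498.0, 6.0, 150.0]]
210 [[496.0, 2.0, 151.0], [497.0, 3.0, 152.0], [499.0, 4.0, 150.0]]
215 [[497.0, 0.0, 153.0], [499.0, 1.0, 154.0], [500.0, 2.0, 154.0]]
220 [[497.0, 1.0, 162.0], [499.0, 1.0, 162.0], [500.0, 2.0, 162.0]]
225 [[497.0, 1.0, 169.0], [499.0, 1.0, 168.0], [500.0, 2.0, 168.0]]
230 [[498.0
[... 1116 characters left out ...]
0, 2.0, 170.0], [358.0, -200.0, -2.0]] [62, 72, 78]
s 185 [[424.0, -192.0, 1.0], [505.0, -8.0, 142.0], [374.0, -173.0, -4.0]] [139, 134, 133]
s 190 [[516.0, -33.0, 110.0], [506.0, -5.0, 125.0], [392.0, -142.0, -1.0]] [136, 132, 132]
s 195 [[518.0, -29.0, 92.0], [505.0, -5.0, 104.0], [494.0, 20.0, 116.0]] [150, 161, 159]
s 200 [[519.0, -26.0, 73.0], [506.0, -3.0, 85.0], [492.0, 19.0, 94.0]] [149, 160, 158]
s 205 [[517.0, -28.0, 50.0], [507.0, -0.0, 66.0], [491.0, 18.0, 73.0]] [151, 162, 160]
[[282.64169021 190.2648064 ]
 [282.97069207 182.29840224]
 [282.56066497 192.22674021]] [[257.19509555 238.54213078]
 [256.90675128 203.4895346 ]
 [257.46524191 271.38249681]
 [258.60000298 219.4374183 ]]
```

Run:
```python
from h import *
f=load('wrist');W=cloud(f)
for v in range(195,260,8): print(v,[(u,W[v,u].round(0).astype(int).tolist()) for u in range(238,282,6)])
print(f['color'][200:232:8,238:282:6].sum(2))
s=monitor.state();print(s['ee_pos'],s['gripper_width'],s['qpos'])
```

```text
195 [(238, [500, -38, 6]), (244, [504, -32, 14]), (250, [491, 4, 136]), (256, [494, 6, 137]), (262, [497, 9, 138]), (268, [524, -19, 14]), (274, [531, -18, 6]), (280, [536, -14, 6])]
203 [(238, [504, -46, 5]), (244, [509, -42, 7]), (250, [492, 4, 150]), (256, [495, 6, 150]), (262, [497, 8, 151]), (268, [530, -28, 7]), (274, [536, -25, 6]), (280, [541, -22, 5])]
211 [(238, [509, -53, 5]), (244, [514, -50, 5]), (250, [494, 0, 151]), (256, [497, 2, 151]), (262, [500, 4, 152]), (268, [535, -36, 6]), (274, [541, -32, 5]), (280, [546, -29, 6])]
219 [(238, [514, -61, 5]), (244, [492, -1, 164]), (250, [494, 0, 164]), (256, [498, 1, 160]), (262, [501, 3, 160]), (268, [503, 5, 163]), (274, [505, 7, 164]), (280, [551, -36, 6])]
227 [(238, [519, -68, 6]), (244, [492, -1, 174]), (250, [494, 1, 176]), (256, [498, 1, 171]), (262, [501, 2, 171]), (268, [502, 5, 175]), (274, [505, 7, 175]), (280, [508, 8, 173])]
235 [(238, [490, -3, 183]), (244, [492, -1, 185]), (250, [495, 1, 184]), (256, [498, 1, 182]), (262, [500, 3, 181]), (268, [502, 6, 185]), (274, [504, 7, 184]), (280, [507, 8, 183])]
243 [(238, [482, 17, 237]), (244, [483, 18, 237]), (250, [495, 1, 193]), (256, [498, 1, 190]), (262, [500, 3, 190]), (268, [502, 5, 193]), (274, [491, 23, 237]), (280, [492, 24, 237])]
251 [(238, [482, 17, 243]), (244, [483, 18, 242]), (250, [495, 1, 201]), (256, [498, 1, 198]), (262, [500, 3, 198]), (268, [501, 6, 202]), (274, [491, 22, 241]), (280, [492, 24, 242])]
259 [(238, [482, 18, 247]), (244, [484, 18, 246]), (250, [486, 17, 243]), (256, [498, 1, 205]), (262, [500, 2, 205]), (268, [503, 3, 204]), (274, [490, 23, 247]), (280, [491, 23, 247])]
[[504 502 294 300 299 490 503 505]
 [501 509 385 392 401 497 494 506]
 [506 285 177  69  57 163 166 502]
 [511 171 168  84  82 169 157 532]]
[508.01548508 -12.08178539 119.14688935] 0.08321479932178852 [-2.65857108e+00  1.50382336e+01  1.03818905e+02 -8.70559080e-04
  6.09223692e+01 -3.59590075e+01]
```

The fingers closed on nothing. The wrist depth shows the fingertips at about z 153–158 while the reported TCP is 119, so the real tips are about 36 mm above the reported TCP. I'll open, go about 30 mm lower and pinch again.

Emit:
move_arm([
  [[0.5,0,0,-0.3,0,0,0],[0.5,0,0,0,0,0,0],[0.5,0,0,0,0,0,0],[0.5,0,0,0,0,0,0],[0.5,0,0,0,0,0,0],[0.5,0,0,0,0,0,0]],
])

```text
time_s: 24.22
ee_pos: [508.0, -12.1, 122.3]
ee_rot: [179.8, 0.1, 123.3]
force: [0.6, -0.6, 0.3]
gripper_width: 45.1
```

```bash
python3 go.py 506.6 -12.1 87 123.3
python3 - <<'E'
from h import *
# fingertip z relative to TCP, open fingers
f=grab('wrist');s=monitor.state();W=cloud(f);R=Ro.from_euler('xyz',s['ee_rot'],degrees=True)
T=R.inv().apply((W-s['ee_pos']).reshape(-1,3)).reshape(W.shape)
m=(abs(T[...,0])<24)&(abs(abs(T[...,1])-s['gripper_width']/2-6)<10)&(T[...,2]<10)
q=T[m];print(len(q),'tool-z of lowest finger pts',np.percentile(q[:,2],[90,98,100]).round(1),'x',np.percentile(q[:,0],[2,50,98]).round(1))
for sg in(1,-1):
    k=q[q[:,1]*sg>0];print(sg,np.percentile(k[:,1],[2,98]).round(1),np.percentile(k[:,2],[98]).round(1))
E
```

```text
t 24.225 [508.  -12.1 122.3] [1.7983e+02 1.3000e-01 1.2330e+02] F [ 0.6 -0.6  0.3] T [ 0.06 -0.13 -0.09] w 45.1 q6 -36.0
shift cm [ 0.08 -0.12  3.53] rot [ 0.003  0.002 -0.   ]
8003 tool-z of lowest finger pts [-50.9 -37.7 -32.4] x [-13.5  16.4  23.9]
1 [23.3 34.8] [-37.4]
-1 [-37.9 -22. ] [-38.2]
```

Emit:
move_arm([
  [[0.5,0.08,-0.12,1,0.003,0.002,0],[0.5,0,0,1.2,0,0,0],[0.5,0,0,1.2,0,0,0],[0.5,0,0,0,0,0,0]],
])

```text
time_s: 24.78
ee_pos: [505.6, -12.0, 85.0]
ee_rot: [-179.9, -0.1, 123.3]
force: [-0.3, -0.7, 0.7]
gripper_width: 45.5
```

```bash
python3 go.py 506.6 -12.1 85 123.3
```

```text
t 24.775 [505.6 -12.   85. ] [-1.7989e+02 -7.0000e-02  1.2330e+02] F [-0.3 -0.7  0.7] T [-0.   -0.12  0.02] w 45.5 q6 -36.0
shift cm [-0.06  0.08  0.  ] rot [-0.002 -0.001  0.   ]
```

Emit:
move_arm([
  [[0.5,-0.06,0.08,0,0,0,0],[0,0,0,0,0,0,0],[0,0,0,0,0,0,0],[0,0,0,0,0,0,0],[0,0,0,0,0,0,0],[0,0,0,0,0,0,0],[0,0,0,0,0,0,0]],
], force=40)

```text
time_s: 25.65
ee_pos: [506.3, -13.0, 85.8]
ee_rot: [-179.8, -0.0, 123.3]
force: [-0.8, -1.2, 0.8]
gripper_width: 9.7
```

```bash
python3 go.py 506.6 -12.1 85 123.3
```

```text
t 25.65 [506.3 -13.   85.8] [-1.7983e+02 -1.0000e-02  1.2328e+02] F [-0.8 -1.2  0.8] T [ 0.04 -0.24 -0.06] w 9.7 q6 -35.9
shift cm [0.06 0.08 0.08] rot [-0.003 -0.    -0.   ]
```

Gripped (9.7 mm on the 10 mm tab). Turning clockwise.

Emit:
move_arm([
  [[0,0.03,0.05,0,0,0,0.06],[0,0,0,0,0,0,0.1],[0,0,0,0,0,0,0.1],[0,0,0,0,0,0,0.1],[0,0,0,0,0,0,0.1]],
])

```text
time_s: 26.28
ee_pos: [505.9, -13.1, 85.7]
ee_rot: [-179.8, 0.1, 96.2]
force: [-0.8, -2.8, 0.7]
gripper_width: 9.7
```

```bash
python3 go.py 506.5 -12.4 85.5 61.6
```

```text
t 26.275 [505.9 -13.1  85.7] [-1.7979e+02  1.3000e-01  9.6200e+01] F [-0.8 -2.8  0.7] T [ 0.11 -0.22  0.09] w 9.7 q6 -8.8
shift cm [0.07 0.07 0.02] rot [-0.003  0.003  0.604]
```

Emit:
move_arm([
  [[0,0.03,0.03,0,0,0,0.1],[0,0,0,0,0,0,0.1],[0,0,0,0,0,0,0.1],[0,0,0,0,0,0,0.1],[0,0,0,0,0,0,0.1],[0,0,0,0,0,0,0.08],[0,0,0,0,0,0,0],[0,0,0,0,0,0,0]],
])

```text
time_s: 27.28
ee_pos: [505.4, -13.1, 85.8]
ee_rot: [-179.9, 0.2, 62.1]
force: [-1.7, -2.3, 0.9]
gripper_width: 10.0
```

```bash
python3 go.py 506.5 -12.4 85.5 61.6
```

```text
t 27.275 [505.4 -13.1  85.8] [-179.88    0.23   62.14] F [-1.7 -2.3  0.9] T [ 0.2  -0.34  0.11] w 10.0 q6 25.3
shift cm [0.11 0.07 0.02] rot [-0.002  0.004  0.009]
```

Run:
```python
from h import *
for n in('scene','wrist','top'):
    f=grab(n);W=cloud(f);d=np.hypot(W[...,0]-506.5,W[...,1]+12.3)
    for lo,hi in((53,108),(108,114),(146,154)):
        q=W[(d<36)&(W[...,2]>lo)&(W[...,2]<hi)]
        if len(q)<20: continue
        p=q[:,:2]
        for _ in range(4):
            c=p.mean(0);u,s,vt=np.linalg.svd(p-c,full_matrices=False);nn=vt[1]*np.sign(vt[1][0]);r=abs((p-c)@nn);p=p[r<max(2*np.sqrt((r**2).mean()),1)]
        print(n,lo,len(p),'normal deg',np.degrees(np.arctan2(nn[1],nn[0])).round(2),c.round(1),'rms',s[1]/np.sqrt(len(p)),s[0]/np.sqrt(len(p)))
f=load('scene');b=f['color'][130:270,180:380];g=load('wrist')['color'][80:300,110:400]
cv2.imwrite('pics/9.png',cv2.cvtColor(np.hstack([cv2.resize(b,(400,300)),cv2.resize(g,(395,300))]),cv2.COLOR_RGB2BGR))
a=np.array([506.6,-12.2]);p=np.array([627.2,-29.7])-a
for yw in(-1.1,-1.3):
    l=np.degrees(np.arctan2(-130,120))+yw;pp=np.degrees(np.arctan2(p[1],p[0]));print('bisector',(l+pp)/2, l,pp)
```

```text
scene 53 38 normal deg -18.06 [516.6   8.4] rms 1.5756149399359722 11.588290139381835
scene 146 28 normal deg -35.19 [507.1  -7.6] rms 3.8111492294198976 13.65553274198461
wrist 53 316 normal deg -42.66 [515.2   9.1] rms 2.3916383716328213 13.66044293348123
wrist 108 196 normal deg -28.86 [517.9  12.3] rms 1.6741696411355989 3.3358131362505494
wrist 146 1138 normal deg -27.55 [510.7  -3.9] rms 3.099474141850391 10.673665222972245
bisector -28.323523080522406 -48.390610042638535 -8.256436118406281
bisector -28.423523080522408 -48.59061004263853 -8.256436118406281
```

View pics/9.png

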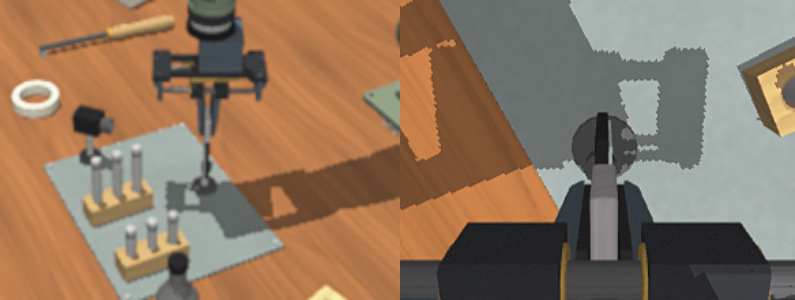

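The wrist crop (right half) shows the tab flat between the pads; the scene crop (left half) shows the mirror turned towards the rows and both rows full. The facing is -27.9° against a target of -28.4°, so one small trim.

Emit:
move_arm([
  [[0,0,0,0,0,0,0.009],[0,0,0,0,0,0,0],[0,0,0,0,0,0,0],[0,0,0,0,0,0,0]],
])

```text
time_s: 27.92
ee_pos: [505.4, -13.1, 85.7]
ee_rot: [-179.9, 0.2, 61.6]
force: [-2.7, -2.0, 0.0]
gripper_width: 9.8
```

```bash
python3 go.py 506.5 -12.4 85.5 61.6
python3 - <<'E'
from h import *
f=grab('wrist');W=cloud(f);g=f['color'].astype(int).sum(2)
s=monitor.state();T=Ro.from_euler('xyz',s['ee_rot'],degrees=True).inv().apply((W-s['ee_pos']).reshape(-1,3)).reshape(W.shape)
# tab top face + its front, in tool frame: edge midline vs tool x
for nm,m in(('tabtop',(abs(W[...,2]-151)<2)&(abs(T[...,1])<9)&(T[...,0]>12)&(T[...,0]<24)),('mirrortop',(abs(W[...,2]-110.5)<2.5)&(abs(T[...,1])<9)&(T[...,0]>20)&(T[...,0]<34))):
    q=T[m];print(nm,len(q),q.mean(0).round(1) if len(q) else '')
E
```

```text
t 27.925 [505.4 -13.1  85.7] [-179.88    0.23   61.59] F [-2.7 -2.   0. ] T [ 0.18 -0.31  0.1 ] w 9.8 q6 25.8
shift cm [0.11 0.06 0.02] rot [-0.002  0.004 -0.   ]
tabtop 540 [ 17.6   0.1 -65. ]
mirrortop 188 [ 28.4  -0.8 -25.1]
```

Run:
```python
from h import *
print(job.job_done()); s=monitor.state();print(s['time_s'],s['ee_rot'],s['gripper_width'])
```

```text
the job is handed in; nothing more can be done
None
the job is handed in; nothing more can be done
```

The job is done and handed in at about 28 s of the 58 s. Both pins are fully home, and the arm is holding the mirror at the angle where the long pin should appear to the camera.

- **Pins:** I placed the short pin first, then the long one, each pushed to contact at about 21–22 N. Their tops measured level with their neighbours: 86.4 mm against 86.4 and 86.5 for the short row, 116.6 mm against 116.5 and 116.8 for the long row.
- **Mirror:** It faces -28.4° in the world frame and the computed bisector is -28.3 to -28.4°, a turn of about 61.6° (1.075 rad). The jaw reads 9.8 mm on the 10 mm tab, and the wrist moment about the upright axis is about 0.1 N m, close to what the spring should give. The mirror angle comes from the gripper yaw with the tab flat in the pads. Direct fits to the mirror were noisy: the two best wrist fits gave -27.6° and -28.9°, the rest were unusable.
- **Checks that disagreed:**
  - The first pinch closed on nothing just above the tab. Wrist depth put the real fingertips about 36 mm above the reported TCP. I went lower and gripped the tab.
  - The same offset means the pins were carried near their tops, with the jaw reading 12–14 mm on the 16 mm pins. They did not slip.
- **Not re-measured:** I did not measure the oil bottle, tape roll and chisel again at the end; no contact was seen.

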